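# Index the rotary lens-dish stage on by one hole

### The job

The rotary stage carrying the perforated lens dish is locked by its spring index plunger, the upright black knob on the arm at the stage's rim. Pull the plunger straight up, swing the stage to the next hole on the side where the wooden three-legged gauge stands, and let the plunger go so that its pin drops fully home and locks there. Leave the gauge where it stands.

Things in the scene. Friction and masses are not known exactly. Their poses are not given: they have to be found in the camera images.
- index_plate: Fixed steel index plate, 268 mm across, top at 30 mm. Origin on the stage's turning axis at bench level, z up. Six holes on a 100 mm radius, 60 deg apart, the first along the plate's -x (plunger starts there), so the next are at x, y = -50, +87 and -50, -87 mm. 26 mm wide countersinks centre the pin if let go within 10 mm. The stage on it (to 64 mm high, turns lightly) carries the plunger.
- knob (a point): Centre of the plunger's black knob: upright plastic cylinder 26 mm across, 38 mm tall, 70 to 108 mm above the bench when home (centre 89 mm). Stands on the stage's 34 mm wide arm, 100 mm from the axis; a 22 mm sleeve below it ends at 64 mm. Goes straight up and down, is carried round by the stage, and spins freely on its own axis. Within 60 mm of its way nothing else is higher than 64 mm.
- plunger (a joint): Lift of the plunger in m: 0 = pin home in a hole (stage locked), 0.015 = pin just clear of the plate, 0.024 = upper stop. A spring draws it down with 5 N when home, 9 N at the stop, so it drops home by itself when let go over a hole. Reads about 0.015 if the pin rests on the plate between holes.
- gauge: Loose checking gauge: wooden block 110 x 120 x 20 mm on three steel legs, with a low round dial on top, 115 mm high in all, 0.5 to 1 kg. Origin on the bench below its centre, z up. It stands about 250 mm from the stage's axis on the plate's own +y or -y side: the plunger has to go to the next hole on that same side.
Not all that is in view belongs to the job. There is more than one size of the gauge; the one meant has the size given above.

How it is judged:
By the outcome, as a careful person would: the job done as asked, in the order asked, and still so for the second after the job is handed in, with the robot touching nothing.
It also fails if it takes over 32 s, if anything falls off the work surface, if the arm or the gripper's body presses on something with over 40 N, if the wrist force passes 120 N, or if a joint passes its speed limit or range.

### The arm

A 7-joint arm with a two-finger parallel gripper is mounted at the origin on the work surface. World frame = base frame: x ahead of the robot, y to its left, z up, the work surface at z = 0. Lengths are in m, angles in rad, forces in N, time in s.
With the tool pointing down it reaches from about 0.425 to 1.025 m from the base axis. Payload 9.4 kg.
Tool frame: the origin (TCP) lies midway between the tips of the shut fingers; the grasp point (between the pads) lies 19 mm behind it; z points along the fingers, y is the line along which they close (so a half turn about z gives the same grasp; the last joint's range is limited). The gripper opens to 85 mm and grips with 20 to 120 N. Pads are 22 mm wide; open, the fingers measure 114 mm over their backs; the gripper's body (76 mm by 85 mm) begins 54 mm behind the grasp point. The pads swing forward as they close: fully open they stand 13 mm farther back than shut.
Start: joints at [-1.195, 0.599, -0.003, 1.599, 0.002, 0.943, -0.08], TCP at [0.317, 0.652, 0.231] pointing down, gripper open.
Joint ranges: [-2.57, 2.57], [-0.35, 1.97], [-1.29, 1.29], [0.11, 2.56], [-1.05, 4.19], [0.11, 1.86], [-2.63, 2.63]. Speed limits (rad/s): [2.22, 2.22, 3.01, 3.01, 3.14, 3.14, 3.14].

### API

Orientations are given as a unit quaternion [w, x, y, z].
In Python, from station import * gives the robot as it stands.
- The arm moves only by the shell command python3 -m pendant 'ROWS'. ROWS is JSON, a list of rows, each a list of 3 entries, a list of its own where there are three numbers: the closure, from 0 (fully open) to 1 (shut), then the shift along the tool's x, y, z in mm, then the turn, a rotation vector about the tool's x, y, z in degrees. A call has 1 to 5 rows; each row shifts and turns the commanded pose from where the row before left it, along the tool's axes as they then stand; what a row does not reach is not made up. A row lasts 1/10 s, in which the tool goes at most 50 mm and 8.59 degrees, less where a joint would pass 70% of its speed; a pose out of reach is approached as far as the arm can. A call with a gripper value outside its range is refused whole. The fingers move at their own pace and stop on an object; the grip force is fixed at half the most. Time passes only in rows, so rows that do not move let the fingers close. It gives the time, the measured TCP pose, the force, the opening and the grip force at its end, in the units of the state.
- get_obs(): the state, without advancing time (a new reading comes with each control period).
- camera(name): name is "scene" or "top"; returns a dict with "color" (384x512x3 uint8, blue, green, red), "intrinsics" (3x3 intrinsics, pixels), "rvec" (rotation vector, rad) and "tvec" (3), from world to camera coordinates, as OpenCV has them. Camera axes: x right, y down, z forward; pixel columns grow to the right and rows downward; lengths in m; the calibration is good to about 2 mm. A picture is of the moment at which its call begins. There is no depth.
- finish_job(): hands the job in; it is judged then, once.
The state is a dict: "t": time; "joint_pos": joint angles; "joint_velocities": joint speeds; "joint_efforts": joint torques, N m; "tcp_pos": TCP position; "tcp_rot": TCP orientation; "force": force on the tool from outside, world axes, zero at the start; "moment": the same for the moment, N m; "width": opening from 0.0 (shut) to 1.0 (fully open); "grasp_force": force on a finger pad.
Only numpy, scipy, OpenCV 4.12 (cv2) and the standard library are available. Lean on these libraries where they do the work, as an engineer would, in place of code of your own. Each camera call takes 0.05 s, during which the arm holds its last target. There are 200 camera calls.

## Working session

There is one attempt and no reset: what is moved stays moved. The work goes in short steps, Python scripts to look and compute and a shell command to move; the robot and the scene stay as the last step left them, time stands still between calls to the robot, and variables do not carry over. Pictures are saved under pics/ and viewed, at most 10 in all, crops included, and the job is handed in when it is done.

```bash
mkdir -p pics
python3 - <<'E'
from station import *
import cv2
for n in("scene","top"):
    c=camera(n); cv2.imwrite(f"pics/{n}0.png",c["color"]); print(n,c["intrinsics"],c["rvec"],c["tvec"])
o=get_obs(); print(o)
E
```

```text
scene [[415.59292216   0.         251.82095022]
 [  0.         415.59292216 184.24249289]
 [  0.           0.           1.        ]] [ 1.44116589  2.11178913 -0.90032398] [ 0.23093303 -0.22672491  1.62184543]
top [[396.95204532   0.         261.3521566 ]
 [  0.         396.95204532 198.04150699]
 [  0.           0.           1.        ]] [ 2.1560773  -2.15033938  0.16312482] [-0.06504402  0.50096482  1.06200955]
{'t': 0.1, 'joint_pos': array([-1.19469689,  0.60006717, -0.0025563 ,  1.60006246,  0.00178023,
        0.94286482, -0.07975227]), 'joint_velocities': array([-0.00061398, -0.00247904, -0.00030426, -0.00210385,  0.00095222,
       -0.00130571,  0.00038386]), 'joint_efforts': array([ 4.20826982e-03, -7.77993464e+01,  1.56954568e+00, -2.58626622e+01,
        1.26111880e-02,  5.51716512e-03, -1.39426740e-05]), 'tcp_pos': array([0.31699223, 0.6515625 , 0.23048268]), 'tcp_rot': array([-1.04371193e-04,  2.24419221e-01,  9.74492444e-01, -6.91930571e-04]), 'force': array([ 0.32737196, -0.28605058, -0.8069254 ]), 'moment': array([-0.04604798, -0.02343349, -0.0470036 ]), 'grasp_force': 0.0, 'width': 0.9981550593015599}
```

View pics/scene0.png

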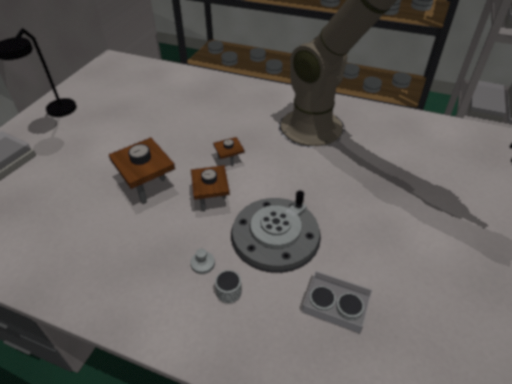

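View pics/top0.png

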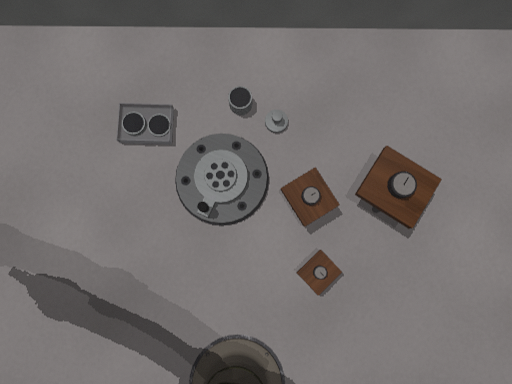

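The scene shows the stage (top view centre about 222,179; black knob at about 203,207; visible holes at 185,181; 201,149; 236,145; 257,174; 242,206) and three wooden gauges (small 320,272; middle 311,196; large 402,185). Next I measure.

```bash
cat > h.py <<'E'
from station import *
import cv2,numpy as np
def ray(c,uv):
    R=cv2.Rodrigues(np.array(c["rvec"],float))[0]; t=np.array(c["tvec"],float).ravel()
    return -R.T@t, R.T@np.linalg.inv(c["intrinsics"])@np.array([uv[0],uv[1],1.])
def onz(c,uv,z):
    o,d=ray(c,uv); return o+d*(z-o[2])/d[2]
def tri(a,ua,b,ub):
    o,d=ray(a,ua);p,e=ray(b,ub); s=np.linalg.lstsq(np.c_[d,-e],p-o,rcond=None)[0]
    return (o+d*s[0]+p+e*s[1])/2, np.linalg.norm(o+d*s[0]-p-e*s[1])
E
python3 - <<'E'
from h import *
np.set_printoptions(precision=4,suppress=True)
T=camera("top");S=camera("scene");im=T["color"];g=cv2.cvtColor(im,cv2.COLOR_BGR2GRAY)
hsv=cv2.cvtColor(im,cv2.COLOR_BGR2HSV)
# gauges
m=((hsv[...,1]>110)&(hsv[...,2]>50)).astype(np.uint8)*255
for c in cv2.findContours(m,0,2)[0]:
    if cv2.contourArea(c)>300:
        b=cv2.boxPoints(cv2.minAreaRect(c))
        for z in(.06,.105,.15):
            P=np.array([onz(T,p,z) for p in b]); print("gauge",z,P.mean(0),np.linalg.norm(P[1]-P[0]),np.linalg.norm(P[2]-P[1]))
# dark holes/knob
m=(g<50).astype(np.uint8)*255; m[:, :170]=0;m[:,280:]=0;m[:130]=0;m[235:]=0
H=[]
for c in cv2.findContours(m,0,2)[0]:
    a=cv2.contourArea(c)
    if a>12:
        (x,y),r=cv2.minEnclosingCircle(c);M=cv2.moments(c);x,y=M['m10']/M['m00'],M['m01']/M['m00']
        print("dark",round(x,1),round(y,1),a,onz(T,(x,y),.03),onz(T,(x,y),.108))
print(onz(T,(222,179),.03))
for n,c,(x0,y0,x1,y1) in(("top",T,(165,120,285,235)),("scene",S,(220,180,330,275))):
    cv2.imwrite(f"pics/c_{n}.png",cv2.resize(c["color"][y0:y1,x0:x1],None,fx=5,fy=5,interpolation=2))
E
```

```text
gauge 0.06 [ 0.302  -0.2153  0.06  ] 0.086340747509423 0.07918935010494062
gauge 0.105 [ 0.3039 -0.2084  0.105 ] 0.08268372088037035 0.07583522623614351
gauge 0.15 [ 0.3059 -0.2015  0.15  ] 0.07902669425131773 0.0724811023673464
gauge 0.06 [ 0.5032 -0.1936  0.06  ] 0.11263630314352102 0.12051715391310475
gauge 0.105 [ 0.4966 -0.1877  0.105 ] 0.10786550868232017 0.1154125601513962
gauge 0.15 [ 0.49   -0.1817  0.15  ] 0.10309471422111925 0.11030796638968757
gauge 0.06 [ 0.5316 -0.4375  0.06  ] 0.1612022421933399 0.17884412680169973
gauge 0.105 [ 0.5238 -0.4212  0.105 ] 0.15437440123331458 0.17126905068723697
gauge 0.15 [ 0.516  -0.4049  0.15  ] 0.14754656027328936 0.16369397457277432
dark 241.3 205.5 19.5 [ 0.4808 -0.0083  0.03  ] [ 0.4712 -0.0114  0.108 ]
dark 202.9 206.6 72.5 [0.4775 0.098  0.03  ] [0.4682 0.0873 0.108 ]
dark 225.5 183.3 12.5 [0.5431 0.0365 0.03  ] [0.5291 0.0302 0.108 ]
dark 184.8 180.0 28.5 [0.552  0.1501 0.03  ] [0.5374 0.1357 0.108 ]
dark 209.0 175.1 14.5 [0.5663 0.083  0.03  ] [0.5507 0.0733 0.108 ]
dark 246.8 208.8 99.5 [ 0.4718 -0.0235  0.03  ] [ 0.4629 -0.0255  0.108 ]
dark 256.6 173.4 19.0 [ 0.5718 -0.0502  0.03  ] [ 0.5557 -0.0503  0.108 ]
dark 213.6 165.9 15.0 [0.5926 0.0705 0.03  ] [0.5751 0.0617 0.108 ]
dark 200.6 148.5 38.0 [0.6426 0.1082 0.03  ] [0.6215 0.0967 0.108 ]
dark 235.9 145.1 25.5 [0.6532 0.0087 0.03  ] [0.6314 0.0043 0.108 ]
[0.5553 0.0464 0.03  ]
```

View pics/c_top.png

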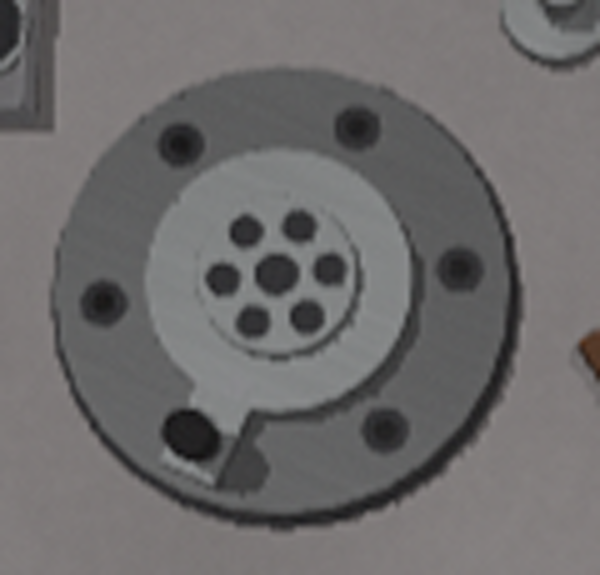

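View pics/c_scene.png

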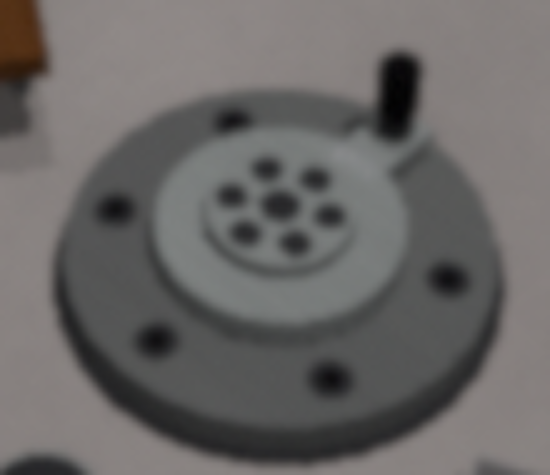

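The middle gauge (about 110 x 120 mm, at 0.50, -0.19) is the one meant. The axis is at (0.5615, 0.0495) from opposite holes and the knob at about (0.470, 0.090), which checks as r = 100 mm. The gauge is on the plate's -y side, so the stage swings +60° to the hole at (0.4805, -0.009).

```bash
python3 -m pendant '[[0,[-25,-29,0],[0,0,0]],[0,[-25,-29,0],[0,0,0]],[0,[-25,-29,0],[0,0,0]],[0,[-25,-29,0],[0,0,0]],[0,[-25,-29,0],[0,0,0]]]'
python3 -m pendant '[[0,[-25,-29,0],[0,0,0]],[0,[-25,-29,0],[0,0,0]],[0,[-25,-29,0],[0,0,0]],[0,[-25,-29,0],[0,0,0]],[0,[-25,-29,0],[0,0,0]]]'
python3 -m pendant '[[0,[-25,-29,0],[0,0,0]],[0,[-25,-29,0],[0,0,0]],[0,[-25,-29,0],[0,0,0]],[0,[-25,-29,0],[0,0,0]],[0,[-33,-31,0],[0,0,0]]]'
cat >> h.py <<'E'
from scipy.spatial.transform import Rotation as Ro
def rel(p):
    o=get_obs();w,x,y,z=o["tcp_rot"]
    return Ro.from_quat([x,y,z,w]).inv().apply(np.array(p)-o["tcp_pos"])*1e3
E
python3 - <<'E'
from h import *
np.set_printoptions(precision=4,suppress=True)
T=camera("top");S=camera("scene")
o=get_obs();print(o["tcp_pos"],o["tcp_rot"],o["t"],rel([.470,.0905,.074]))
# knob in scene view: expected pixel against the dark blob there
g=S["color"].max(2)
for z in(.07,.089,.108):print(cv2.projectPoints(np.array([[.470,.0905,z]]),S["rvec"],S["tvec"],S["intrinsics"],None)[0].ravel())
cv2.imwrite("pics/s1.png",cv2.resize(S["color"][120:270,200:360],None,fx=4,fy=4,interpolation=2))
E
```

```text
t: 0.7
tcp_pos: [0.3664, 0.4653, 0.2312]
tcp_rot: [0.0, 0.224, 0.974, -0.0]
force: [1.2, 0.7, 0.5]
width: 0.999
grasp_force: 0.0
t: 1.2
tcp_pos: [0.4153, 0.2803, 0.2314]
tcp_rot: [0.0, 0.224, 0.974, 0.0]
force: [0.5, -0.3, 0.8]
width: 1.001
grasp_force: 0.0
t: 1.7
tcp_pos: [0.4701, 0.0905, 0.2314]
tcp_rot: [-0.0, 0.224, 0.975, 0.0]
force: [0.5, 0.2, -0.1]
width: 1.0
grasp_force: 0.0
[0.4719 0.0857 0.2315] [ 0.0007  0.2284  0.9736 -0.0008] 1.8 [  4.1401   3.6846 157.4903]
[299.1229 201.7528]
[299.561  197.3224]
[300.0087 192.7948]
```

View pics/s1.png

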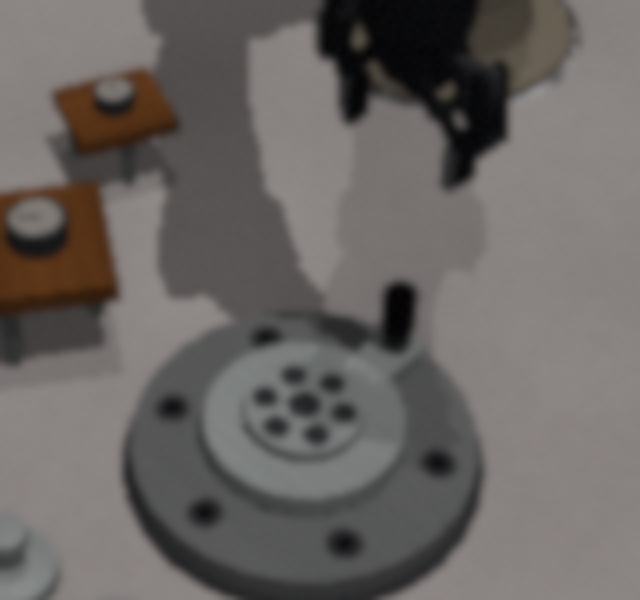

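The knob at crop (398,316), or image (299.5,199), agrees with the prediction (299.6,197). Descending with a stop to check.

```bash
python3 -m pendant '[[0,[0,0,30],[0,0,0]],[0,[0,0,30],[0,0,0]],[0,[0,0,30],[0,0,0]],[0,[0,0,20],[0,0,0]],[0,[0,0,0],[0,0,0]]]'
python3 -c "
from h import *
T=camera('top');cv2.imwrite('pics/t2.png',cv2.resize(T['color'][120:260,140:320],None,fx=4,fy=4,interpolation=2))
o=get_obs();print(o['tcp_pos'],rel([.470,.0905,.074]))"
```

```text
t: 2.3
tcp_pos: [0.4691, 0.0917, 0.1192]
tcp_rot: [-0.002, 0.224, 0.975, -0.001]
force: [0.2, -0.6, -0.2]
width: 0.998
grasp_force: 0.0
[0.4696873  0.09169794 0.12052306] [-0.90030719 -0.85850269 46.52290113]
```

```bash
python3 -m pendant '[[0,[0,-1,20],[0,0,0]],[0,[0,0,16],[0,0,0]],[0,[0,0,10],[0,0,0]],[0,[0,0,0],[0,0,0]],[0,[0,0,0],[0,0,0]]]'
python3 -m pendant '[[1,[0,0,0],[0,0,0]],[1,[0,0,0],[0,0,0]],[1,[0,0,0],[0,0,0]],[1,[0,0,0],[0,0,0]],[1,[0,0,0],[0,0,0]]]'
python3 -m pendant '[[1,[0,0,0],[0,0,0]],[1,[0,0,0],[0,0,0]],[1,[0,0,0],[0,0,0]]]'
```

```text
t: 2.85
tcp_pos: [0.4703, 0.0907, 0.076]
tcp_rot: [0.0, 0.224, 0.974, 0.0]
force: [0.1, 0.1, 0.2]
width: 0.998
grasp_force: 0.0
t: 3.35
tcp_pos: [0.4698, 0.0901, 0.0757]
tcp_rot: [0.0, 0.225, 0.974, -0.0]
force: [-1.4, -1.8, 7.4]
width: 0.286
grasp_force: 58.3
t: 3.65
tcp_pos: [0.4698, 0.0901, 0.0757]
tcp_rot: [0.0, 0.225, 0.974, -0.0]
force: [-0.6, -2.2, 7.8]
width: 0.283
grasp_force: 58.4
```

Gripped (width about 24–26 mm). Lifting.

```bash
python3 -m pendant '[[1,[0,0,-5],[0,0,0]],[1,[0,0,-5],[0,0,0]],[1,[0,0,-5],[0,0,0]],[1,[0,0,-5],[0,0,0]],[1,[0,0,0],[0,0,0]]]'
python3 -m pendant '[[1,[0,0,0],[0,0,0]]]'
python3 - <<'E'
from h import *
np.set_printoptions(precision=2,suppress=True)
S=camera("scene");cv2.imwrite('pics/s3.png',cv2.resize(S['color'][140:250,230:350],None,fx=5,fy=5,interpolation=2))
o=get_obs();w,x,y,z=o["tcp_rot"];R=Ro.from_quat([x,y,z,w]).inv()
A=np.array([.5615,.0495]);p=o["tcp_pos"];r=p[:2]-A;print(p,o["force"],np.hypot(*r),np.degrees(np.arctan2(r[1],r[0])))
# chord steps of 5 deg along a 100 mm circle, from commanded pose
a=np.radians(155.9+np.arange(0,61,5));q=np.c_[np.cos(a),np.sin(a),0*a]*100
print(R.apply(np.diff(q,axis=0)))
E
```

```text
t: 4.15
tcp_pos: [0.4699, 0.0905, 0.0958]
tcp_rot: [0.0, 0.224, 0.974, 0.0]
force: [0.2, -1.0, -9.4]
width: 0.287
grasp_force: 59.3
t: 4.25
tcp_pos: [0.4699, 0.0905, 0.0954]
tcp_rot: [0.0, 0.224, 0.974, 0.0]
force: [-0.0, -1.7, -8.8]
width: 0.288
grasp_force: 59.2
[0.47 0.09 0.1 ] [ 0.25 -1.72 -8.51] 0.10037382869636988 155.8698909945581
[[-0.66 -8.7   0.  ]
 [-1.42 -8.61  0.  ]
 [-2.16 -8.45  0.  ]
 [-2.89 -8.23  0.  ]
 [-3.6  -7.95  0.  ]
 [-4.27 -7.61  0.  ]
 [-4.92 -7.2   0.  ]
 [-5.53 -6.75  0.  ]
 [-6.1  -6.24  0.  ]
 [-6.62 -5.68  0.  ]
 [-7.09 -5.09  0.  ]
 [-7.5  -4.45  0.  ]]
```

View pics/s3.png

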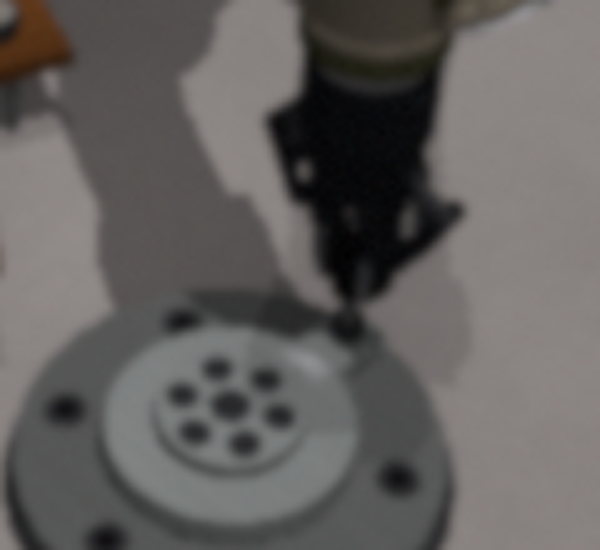

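The fingers hold the knob, with its raised stem visible at crop (348,325). The 8.5 N downward force matches the spring at about 20 mm lift. Swinging in two parts with a check on the forces.

```bash
python3 -m pendant '[[1,[-0.7,-8.7,0],[0,0,0]],[1,[-1.4,-8.6,0],[0,0,0]],[1,[-2.2,-8.4,0],[0,0,0]],[1,[0,0,0],[0,0,0]]]'
```

```text
t: 4.7
tcp_pos: [0.4618, 0.0636, 0.0952]
tcp_rot: [-0.0, 0.225, 0.974, -0.001]
force: [-1.6, -1.4, -8.6]
width: 0.289
grasp_force: 59.6
```

```bash
python3 -m pendant '[[1,[-2.9,-8.2,0],[0,0,0]],[1,[-3.6,-7.9,0],[0,0,0]],[1,[-4.3,-7.6,0],[0,0,0]],[1,[-4.9,-7.2,0],[0,0,0]],[1,[-5.5,-6.8,0],[0,0,0]]]'
python3 -m pendant '[[1,[-6.1,-6.2,0],[0,0,0]],[1,[-6.6,-5.7,0],[0,0,0]],[1,[-7.1,-5.1,0],[0,0,0]],[1,[-7.5,-4.4,0],[0,0,0]],[1,[0,0,0],[0,0,0]]]'
python3 -m pendant '[[1,[0,0,0],[0,0,0]],[1,[0,0,0],[0,0,0]]]'
python3 - <<'E'
from h import *
S=camera("scene");T=camera("top")
a=cv2.resize(S['color'][140:250,230:350],(400,367));b=cv2.resize(T['color'][120:230,165:285],(400,367));cv2.imwrite('pics/b4.png',np.hstack([a,b]))
print(get_obs()["tcp_pos"],get_obs()["force"],rel([.4805,-.0091,.0955]))
E
```

```text
t: 5.2
tcp_pos: [0.4643, 0.0212, 0.0951]
tcp_rot: [-0.001, 0.225, 0.974, -0.0]
force: [-4.6, -0.1, -8.7]
width: 0.289
grasp_force: 59.7
t: 5.7
tcp_pos: [0.4803, -0.0114, 0.0951]
tcp_rot: [-0.0, 0.226, 0.974, -0.001]
force: [-2.8, -5.1, -8.8]
width: 0.29
grasp_force: 59.6
t: 5.9
tcp_pos: [0.4799, -0.0108, 0.0951]
tcp_rot: [-0.0, 0.225, 0.974, -0.001]
force: [-3.7, -5.1, -8.3]
width: 0.287
grasp_force: 59.6
[ 0.47982905 -0.01076188  0.09511675] [ -3.69531369  -4.59557934 -10.07881783] [ 0.12730844  1.78699116 -0.3864779 ]
```

View pics/b4.png

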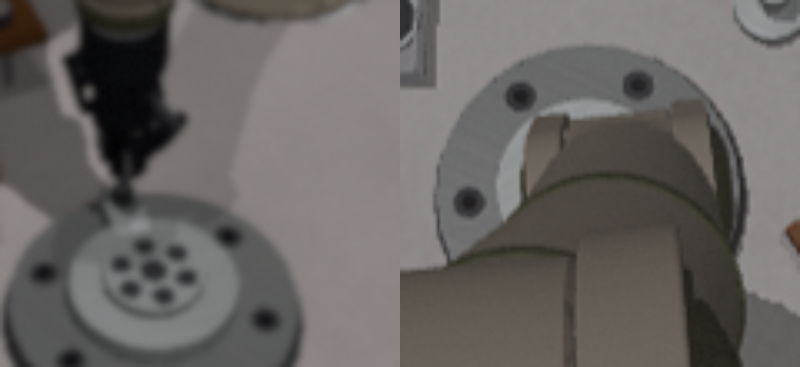

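The scene half shows the arm turned with the knob to the hole on the gauge side, stage hole at (230,235) now free. The measured position is within 2 mm of the target hole, so I release.

```bash
python3 -m pendant '[[1,[0,1.5,0],[0,0,0]],[1,[0,0,0],[0,0,0]]]'
python3 -m pendant '[[0,[0,0,0],[0,0,0]],[0,[0,0,0],[0,0,0]],[0,[0,0,0],[0,0,0]],[0,[0,0,0],[0,0,0]],[0,[0,0,0],[0,0,0]]]'
python3 -m pendant '[[0,[0,0,0],[0,0,0]],[0,[0,0,0],[0,0,0]],[0,[0,0,0],[0,0,0]]]'
```

```text
t: 6.2
tcp_pos: [0.4794, -0.0097, 0.0949]
tcp_rot: [-0.001, 0.225, 0.974, -0.001]
force: [-7.0, -5.2, -9.4]
width: 0.283
grasp_force: 59.6
t: 6.7
tcp_pos: [0.4815, -0.0074, 0.0956]
tcp_rot: [0.001, 0.224, 0.975, 0.0]
force: [0.3, 0.3, -0.3]
width: 1.003
grasp_force: 0.0
t: 7.0
tcp_pos: [0.481, -0.0075, 0.0953]
tcp_rot: [0.0, 0.224, 0.974, -0.0]
force: [-0.4, 0.3, 0.1]
width: 0.999
grasp_force: 0.0
```

```bash
python3 -m pendant '[[0,[0,0,-20],[0,0,0]],[0,[0,0,-30],[0,0,0]],[0,[0,0,-40],[0,0,0]],[0,[0,0,-40],[0,0,0]],[0,[10,30,-10],[0,0,0]]]'
python3 -m pendant '[[0,[20,40,0],[0,0,0]],[0,[20,40,0],[0,0,0]],[0,[20,40,0],[0,0,0]],[0,[20,40,0],[0,0,0]],[0,[20,40,0],[0,0,0]]]'
python3 -m pendant '[[0,[20,40,0],[0,0,0]],[0,[20,40,0],[0,0,0]],[0,[10,20,0],[0,0,0]],[0,[0,0,0],[0,0,0]],[0,[0,0,0],[0,0,0]]]'
python3 - <<'E'
from h import *
np.set_printoptions(precision=1,suppress=True)
S=camera("scene");T=camera("top")
a=cv2.resize(S['color'][140:250,180:350],(490,317),interpolation=2);b=cv2.resize(T['color'][120:230,165:285],(346,317),interpolation=2);im=np.hstack([a,b]);cv2.imwrite('pics/b5.png',cv2.resize(im,(800,303)))
for n,c in(("S",S),("T",T)):
  for l in(0,.015):
    print(n,l,cv2.projectPoints(np.array([[.4805,-.0091,z+l] for z in(.07,.108)]),c["rvec"],c["tvec"],c["intrinsics"],None)[0].reshape(-1,2).ravel())
# knob blob extents
for n,c,(x0,y0,x1,y1) in(("S",S,(235,165,300,212)),("T",T,(225,195,262,220))):
    g=c["color"].max(2)[y0:y1,x0:x1]
    k,l,s,ce=cv2.connectedComponentsWithStats((g<45).astype(np.uint8))
    for i in range(1,k):
        if s[i,4]>15:print(n,s[i,:2]+[x0,y0],s[i,2:],ce[i]+[x0,y0])
m=cv2.cvtColor(T["color"],cv2.COLOR_BGR2HSV);m=((m[...,1]>110)&(m[...,2]>50)).astype(np.uint8)*255
for c in cv2.findContours(m,0,2)[0]:
    if cv2.contourArea(c)>300:print("gauge",1e3*onz(T,cv2.minAreaRect(c)[0],.06))
E
```

```text
t: 7.5
tcp_pos: [0.4863, 0.0208, 0.2392]
tcp_rot: [0.003, 0.227, 0.974, 0.0]
force: [1.0, 0.3, -0.3]
width: 0.994
grasp_force: 0.0
t: 8.0
tcp_pos: [0.4823, 0.2492, 0.2353]
tcp_rot: [0.0, 0.224, 0.974, -0.0]
force: [1.2, -0.8, -0.2]
width: 0.997
grasp_force: 0.0
t: 8.5
tcp_pos: [0.4813, 0.3585, 0.2349]
tcp_rot: [-0.0, 0.224, 0.975, -0.001]
force: [0.2, -0.6, -0.8]
width: 1.003
grasp_force: 0.0
S 0 [266.5 195.5 266.7 186.6]
S 0.015 [266.5 192.  266.7 182.9]
T 0 [241.  203.8 240.4 202. ]
T 0.015 [240.8 203.1 240.2 201.2]
S [264 185] [ 6 16 86] [266.4 192.4]
T [236 199] [10 10 76] [240.6 203.2]
T [239 200] [23 20 48] [251.4 211.2]
gauge [ 301.8 -215.3   60. ]
gauge [ 502.7 -193.6   60. ]
gauge [ 530.7 -437.6   60. ]
```

View pics/b5.png

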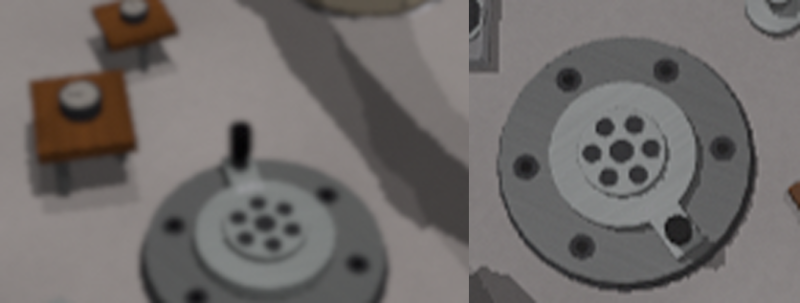

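The knob stands at the -y hole: top (240.6,203.2) against a predicted (240.7,203). Its height in the scene view (centre row 192.4, same small offset as at the start) matches home and not 15 mm up. The gauges are unmoved, so I hand in.

```bash
python3 -c "
from station import *
print(finish_job())"
```

```text
the job is handed in; nothing more can be done
None
```

I pulled the plunger, swung the stage 60° to the next hole on the middle gauge's side and let the pin drop; the last pictures show the knob at home height over that hole and the gauge unmoved, and the job was handed in at about 8.6 s.

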